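Load a bond-test coupon under the sprung clip of its jig

ROBOT

A 6-joint arm with a two-finger parallel gripper is mounted at the origin on the work surface; the furniture and walls round the work are solid. World frame = base frame: x ahead of the robot, y to its left, z up, the work surface at z = 0. Lengths are in m, angles in rad, forces in N, time in s.
With the tool pointing down it reaches from about 0.325 to 0.775 m from the base axis. Payload 9.3 kg.
Tool frame: the origin (TCP) lies between the finger pads; the fingertips stand 17 mm ahead of it and the grasp point (between the pads) lies 2 mm behind it; z points along the fingers, y is the line along which they close (so a half turn about z gives the same grasp; the last joint's range is limited). The gripper opens to 85 mm and grips with 20 to 120 N. Pads are 22 mm wide; open, the fingers measure 114 mm over their backs; the gripper's body (76 mm by 85 mm) begins 54 mm behind the grasp point. The pads swing forward as they close: fully open they stand 13 mm farther back than shut.
Start: joints at [-1.425, 0.259, 0.021, 1.334, 0, 1.418], TCP at [0.162, -0.526, 0.248] pointing down, gripper open.
Joint ranges: [-3.04, 3.04], [-0.91, 1.82], [-1.04, 1.36], [-1.92, 1.95], [-1.52, 1.45], [-3.14, 3.14]. Speed limits (rad/s): [2.22, 2.22, 2.79, 3.14, 3.14, 3.14].

INTERFACE

Orientations are given as a 3x3 rotation matrix whose columns are the frame's x, y, z axes.
In Python, from cell import arm gives the robot as it stands. Calls block until the motion is done:
- arm.reach(position, orientation): joint-space move of the TCP to a pose.
- arm.move_straight(position, frame=None, velocity=0.15, guard=None): straight line of the TCP; frame=None keeps the orientation; velocity is the mean speed in m/s. With guard (N) it stops when the force on the tool has changed by that much, and returns True; else False.
- arm.move_joints(angles): joint-space move.
- arm.move_gripper(opening, effort=None): opening from 0.0 (shut) to 1.0 (fully open); effort is the grip in N (None keeps the last); returns when the fingers have stopped.
- arm.pause(seconds).
- arm.ik(position, orientation): joint angles nearest the present ones, or None.
- arm.read_state(): the state.
- arm.camera(name): name is "scene" or "top"; returns a dict with "image" (400x640x3 uint8, red, green, blue), "fx", "fy", "cx", "cy" (pixels), "distortion" ([k1, k2, p1, p2, k3] as OpenCV has them; the pictures are not rectified), "world_from_camera" (4x4, takes a point from camera to world coordinates). Camera axes: x right, y down, z forward; pixel columns grow to the right and rows downward; lengths in m; the calibration is good to about 2 mm. A picture is of the moment at which its call begins. There is no depth.
A pose or a line that the arm cannot do raises arm.Unreachable and nothing moves.
- arm.finish_job(): hands the job in; it is judged then, once.
Trained networks look in a picture, given as the dict that the camera call returned (one of the last four; its "shot" number tells which), for a name from the list of things; names that differ only in an ending like _2 or _b are one class to them, and where a whole thing is asked for, a point or a joint stands for the part that bears it (a point fixed in the world has none). Each returns a list of dicts, best first, with "confidence" (0 to 1); they miss things now and then, are a little off and sometimes report something else, mostly with a low value. They report only what shows in the picture. A call takes as long as a camera call.
- arm.search_frame(picture, label): "position" ([x, y, z] in m, in world coordinates, good to about 4 mm: the middle of the surface that is visible of it).
- arm.trace(picture, label): "mask" (400x640 bool, what is visible of it).
The state is a dict: "time_s": time; "joint_pos": joint angles; "joint_velocities": joint speeds; "joint_efforts": joint torques, N m; "ee_pos": TCP position; "ee_rot": TCP orientation; "force": force on the tool from outside, world axes, zero at the start; "ft_torque": the same for the moment, N m; "finger_gap": opening from 0.0 (shut) to 1.0 (fully open); "grip_force": force on a finger pad.
Only numpy, scipy, OpenCV 4.12 (cv2) and the standard library are available. Lean on these libraries where they do the work, as an engineer would, in place of code of your own. Each camera call takes 0.05 s, during which the arm holds its last target. There are 200 camera calls.

TASK

Load the test coupon into the jig: with one fingertip press the red bar down so that the sprung clip opens, and keep it held down while the other fingertip pushes the coupon along its lane, under the clip and fully home against the end stop. Only then let the bar up so that the clip closes on the coupon, and move clear. Do not pick the coupon up, keep it flat in its lane, and leave the other things on the bench alone.

Things in the scene. Friction and masses are not known exactly. Their poses are not given: they have to be found in the camera images.
- jig: Coupon jig screwed to the bench: grey base plate 208 x 126 x 8 mm with an aluminium bed, top (lane floor) 24 mm above the bench. Origin on the bench, straight below the clip's hinge line; +x = push direction, +y = from the lane to the red bar. Base spans x -150..+58, y -65..+61 mm. Hinge line: along x over y = 0, z = 42 mm, between two posts (x = -132 and +40 mm, 48 mm high).
- lane_stop (a point): Point on the lane floor, mid lane, at the foot of the end stop's face: jig (+40, -31, 24) mm, axes as the jig's. The stop is a dark steel wall 14 mm high. The lane is 47 mm wide between rails 7 mm high and open at its -x end (bed starts at jig x = -148 mm). A gripper can straddle the hinge line, one fingertip in the lane and the other on the bar.
- clip (a joint): Angle of the sprung clip about the hinge line, rad: 0 at rest (shut), 0.45 with the red bar right down at its stop; springs back. Above about 0.31 it lets the 10 mm coupon pass; about 0.27 when resting on it. Pressed 30 mm from the hinge line the bar takes about 3 N to start, 7 N at the stop.
- lip (a point): Point on the lane floor below the steel lip of the clip, jig (+20, -31, 24) mm. The lip is 22 mm long along x (jig x = +9..+31 mm). With the clip shut and empty it stands 1.5 mm over the lane floor and blocks the coupon.
- bar_top (a point): Centre of the top of the red press bar (moves with the clip). Bar: 112 mm along x (jig x = -130..-18), 40 wide, 3 thick. At rest it slopes 0.45 rad, rising to +y, middle 42 mm above the bench. Right down it is level, top 26 mm above the bench (2 mm above the lane floor), over jig y = +12..+52 mm: tips at equal height can hold it and push the coupon's end, one sliding along the bar.
- coupon: Test coupon: white rigid plate 70 (x, along the lane) x 44 (y) x 10 mm with a blue ribbon strip bonded on top, 90 g nominal, lying loose and flat on the lane floor before the clip. Origin at the centre of its underside; +x points to the end stop.
- coupon_front (a point): Middle of the lower edge of the coupon's front end (35 mm ahead of its centre); home when it meets lane_stop.
- spool: Bystander: spool of brown thread, 32 mm across, 52 mm high, standing on the bench by the lane side of the jig; origin under its centre.
- eraser: Bystander: pink eraser 19 x 40 x 11 mm on the bench by the bar side of the jig.
- clamp: Bystander: black spring clamp with orange tips, 49 x 102 x 18 mm, lying to the left.
- marker: Bystander: felt marker 15 x 128 x 16 mm, lying to the left.
- tin: Bystander: food tin with a green and white label, 57 mm across, 72 mm high, standing to the left.

How it is judged:
By the outcome, as a careful person would: the job done as asked, in the order asked, and still so for the second after the job is handed in, with the robot touching nothing.
It also fails if it takes over 35 s, if anything falls off the work surface, if the arm or the gripper's body presses on something with over 40 N, if the wrist force passes 120 N, or if a joint passes its speed limit or range.

## Working session

There is one attempt and no reset: what is moved stays moved. The work goes in short steps, each a Python script; the robot and the scene stay as the last script left them, time stands still between calls to the robot, and variables do not carry over. Pictures are saved under pics/ and viewed, at most 10 in all, crops included, and the job is handed in when it is done.

```bash
mkdir -p pics; ls; python3 - <<'E'
from cell import arm
import cv2,numpy as np
for n in ["scene","top"]:
    p=arm.camera(n); cv2.imwrite(f"pics/{n}0.png",p["image"][:,:,::-1])
    print(n,p["fx"],p["distortion"],np.round(p["world_from_camera"],3).tolist())
    for l in ["jig","coupon","clip","spool","eraser","tin"]:
        try: print(l,[(np.round(r["position"],4).tolist(),round(r["confidence"],2)) for r in arm.search_frame(p,l)[:2]])
        except Exception as e: print(l,e)
s=arm.read_state();print(s["time_s"],s["force"],s["ee_rot"])
E
```

```text
pics
scene 409.12552154736545 [-0.02069858  0.          0.          0.          0.        ] [[-0.662, -0.54, 0.52, 0.038], [-0.75, 0.48, -0.456, 0.689], [-0.004, -0.691, -0.722, 0.723], [0.0, 0.0, 0.0, 1.0]]
jig [([0.5668, 0.4373, 0.0183], 0.66), ([0.5099, 0.226, 0.0269], 0.55)]
coupon [([0.5227, 0.1749, 0.0349], 0.93)]
clip [([0.5079, 0.2264, 0.0389], 0.7)]
spool [([0.6093, 0.1274, 0.0357], 0.58)]
eraser [([0.4796, 0.3052, 0.0129], 0.55)]
tin [([0.473, 0.5548, 0.0703], 0.84)]
top 414.063576751611 [-0.04752854  0.          0.          0.          0.        ] [[0.009, -0.981, 0.192, 0.319], [-1.0, -0.009, 0.003, 0.284], [-0.001, -0.192, -0.981, 1.147], [0.0, 0.0, 0.0, 1.0]]
jig [([0.5212, 0.2184, 0.0227], 0.51)]
coupon [([0.5217, 0.1808, 0.0347], 0.96)]
clip [([0.5021, 0.2246, 0.0439], 0.82)]
spool [([0.6019, 0.1238, 0.0492], 0.55), ([0.5766, 0.432, 0.0129], 0.24)]
eraser [([0.4784, 0.3042, 0.0075], 0.6)]
tin [([0.4835, 0.5511, 0.0709], 0.91)]
0.7 [-0.56952657  0.28541963 -0.16536669] [[ 9.55679433e-01  2.94409275e-01  2.06593167e-05]
 [ 2.94409275e-01 -9.55679433e-01  3.56007258e-05]
 [ 3.02248679e-05 -2.79405870e-05 -9.99999999e-01]]
```

View pics/scene0.png

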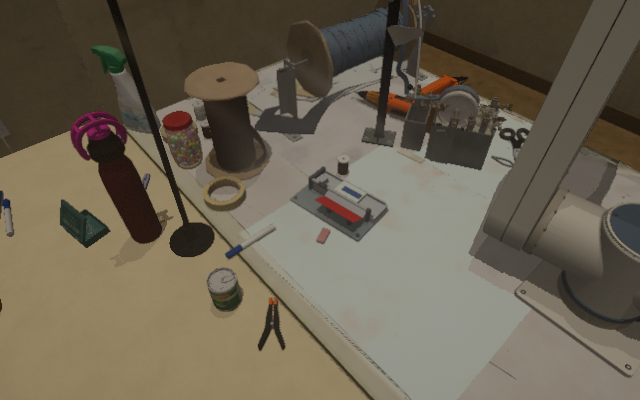

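View pics/top0.png

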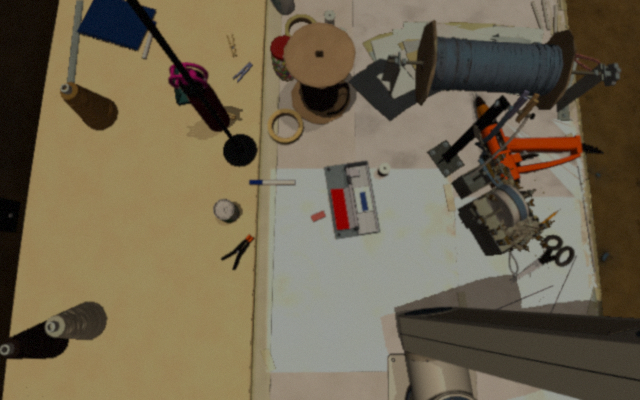

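The jig lies with its push direction pointing away from the robot. In the top view the bar is at about (341,209), the coupon at (364,202), and the spool at (383,170) by the lane. I'll fit the jig and coupon poses from the masks.

```bash
cat > h.py <<'E'
import numpy as np,cv2
from scipy.optimize import minimize
def proj(p,P):
    T=np.linalg.inv(p["world_from_camera"]);K=np.array([[p["fx"],0,p["cx"]],[0,p["fy"],p["cy"]],[0,0,1]])
    return cv2.projectPoints(np.asarray(P,float).reshape(-1,1,3),cv2.Rodrigues(T[:3,:3])[0],T[:3,3],K,np.array(p["distortion"]))[0].reshape(-1,2)
def box(x0,x1,y0,y1,z0,z1): return [[x,y,z] for x in(x0,x1) for y in(y0,y1) for z in(z0,z1)]
def W(q,P):
    P=np.asarray(P,float);c,s=np.cos(q[2]),np.sin(q[2])
    return P@np.array([[c,s,0],[-s,c,0],[0,0,1]])+[q[0],q[1],0]
def hull(p,q,P,S=8):
    h=cv2.convexHull((proj(p,W(q,P))).astype(np.float32));m=np.zeros((400,640),np.uint8)
    m=np.zeros((400,640),np.float32);x,y,w,hh=cv2.boundingRect(h);big=np.zeros(((hh+4)*S,(w+4)*S),np.uint8)
    cv2.fillConvexPoly(big,np.round((h.reshape(-1,2)-[x-2,y-2]+.5)*S).astype(np.int32),1)
    m[y-2:y+hh+2,x-2:x+w+2]=cv2.resize(big.astype(np.float32),(w+4,hh+4),interpolation=cv2.INTER_AREA);return m
def fit(pm,P,q0):
    f=lambda q:sum(np.abs(hull(p,q,P)-m).sum()/m.sum() for p,m in pm)
    r=minimize(f,q0,method="Nelder-Mead",options=dict(initial_simplex=np.array(q0)+np.array([[0,0,0],[.008,0,0],[0,.008,0],[0,0,.08]]),xatol=1e-4,fatol=1e-4))
    return r.x,r.fun
E
python3 - <<'E'
from cell import arm
from h import *
bar=np.array([[x,32+d*np.cos(.45)*1,42+d*np.sin(.45)] for x in(-130,-18) for d in(-20,20)])/1e3
# bar middle rotated about hinge: y'=32cos+..; z'
def rot(y,z,a): z-=42; return y*np.cos(a)-z*np.sin(a),42+y*np.sin(a)+z*np.cos(a)
bar=np.array([[x,*rot(y,z,.45)] for x in(-130,-18) for y in(12,52) for z in(23,26)])/1e3
print(bar.mean(0))
coup=np.array(box(-35,35,-22,22,24,34))/1e3
base=np.array(box(-150,58,-65,61,0,8)+box(-150,-126,-4,4,8,30))/1e3
base=np.array(box(-150,58,-65,61,0,8))/1e3
P={n:arm.camera(n) for n in["scene","top"]}
M={n:{} for n in P}
for n,p in P.items():
    h=cv2.cvtColor(p["image"],cv2.COLOR_RGB2HSV);m=((h[...,0]<8)|(h[...,0]>172))&(h[...,1]>150)&(h[...,2]>70)
    c=arm.trace(p,"coupon");M[n]["coupon"]=c[0]["mask"]
    u=proj(p,[[.505,.225,.04]])[0];lab=cv2.connectedComponents(m.astype(np.uint8))[1]
    l=lab[int(u[1])-6:int(u[1])+7,int(u[0])-6:int(u[0])+7];l=np.bincount(l[l>0]).argmax();M[n]["bar"]=lab==l
    js=arm.trace(p,"jig");M[n]["jig"]=max(js,key=lambda j:j["mask"][int(u[1])-10:int(u[1])+11,int(u[0])-10:int(u[0])+11].sum())["mask"]
    print(n,{k:int(v.sum()) for k,v in M[n].items()})
for k,S,q0 in[("bar",bar,[.56,.2,.05]),("jig",base,[.56,.2,.05]),("coupon",coup,[.522,.178,.05])]:
    for ns in (["scene"],["top"],["scene","top"]): 
        q,f=fit([(P[n],M[n][k].astype(np.float32)) for n in ns],S,q0);print(k,ns,q.round(4),round(f,3))
        Q=q
    for n in P:
        img=P[n].setdefault("vis",cv2.resize(P[n]["image"],None,fx=4,fy=4,interpolation=cv2.INTER_CUBIC))
        cv2.polylines(img,[np.round((cv2.convexHull(proj(P[n],W(Q,S)).astype(np.float32))+.5)*4).astype(int)],True,dict(bar=(255,255,0),jig=(0,255,0),coupon=(0,255,255))[k],1)
v=[]
for n in P:
    u=(proj(P[n],[[.52,.21,.02]])[0]*4).astype(int);v.append(P[n]["vis"][u[1]-225:u[1]+225,u[0]-200:u[0]+200])
cv2.imwrite("pics/fit.png",np.hstack(v)[:,:,::-1])
E
```

```text
[-0.074       0.0364262   0.04016107]
scene {'coupon': 356, 'bar': 352, 'jig': 3251}
top {'coupon': 413, 'bar': 514, 'jig': 2914}
bar ['scene'] [0.5753 0.2196 0.1761] 0.202
bar ['top'] [0.5752 0.2185 0.1551] 0.088
bar ['scene', 'top'] [0.5758 0.2193 0.1677] 0.292
jig ['scene'] [0.5788 0.2158 0.1597] 0.193
jig ['top'] [0.5749 0.2173 0.1611] 0.16
jig ['scene', 'top'] [0.5755 0.2167 0.1607] 0.373
coupon ['scene'] [0.5263 0.1693 0.1598] 0.327
coupon ['top'] [0.5245 0.1771 0.1391] 0.068
coupon ['scene', 'top'] [0.5247 0.1768 0.1317] 0.412
```

View pics/fit.png

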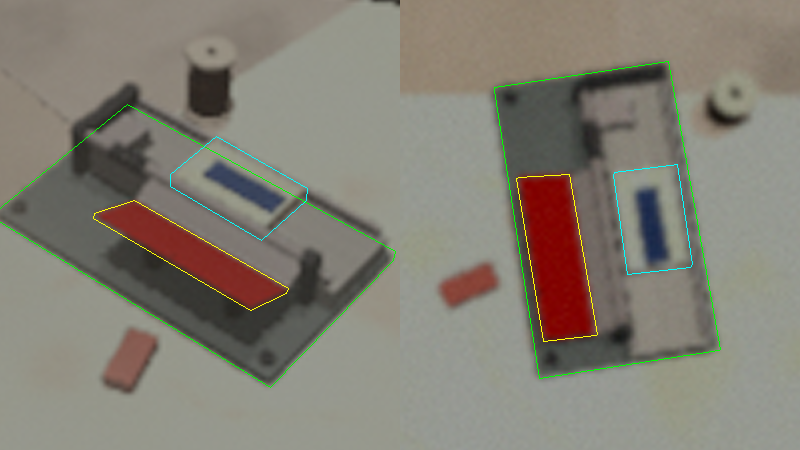

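The fits agree: jig at about (0.5755, 0.2175), yaw 0.161. The coupon centre is at jig x of about -57, so its rear end is at about -92. The bar and lane look clear. I'll swing in at a small radius, then press.

```bash
cat >> h.py <<'E'
JIG=[.5755,.2175,.161]
c,s=np.cos(.161),np.sin(.161)
R=np.array([[c,s,0],[s,-c,0],[0,0,-1]])
def J(x,y,z): return W(JIG,[[x/1e3,y/1e3,z/1e3]])[0]
E
python3 - <<'E'
from cell import arm
from h import *
st=arm.read_state
a=np.arctan2(-.526,.162)
arm.reach([.38*np.cos(a),.38*np.sin(a),.30],np.array(st()["ee_rot"]))
q=np.array(st()["joint_pos"]);print(q.round(3))
q[0]+=.30-a; q[5]+=.30-a-0
qt=arm.ik(J(-108,1,200),R);print("target ik",np.round(qt,3))
q[5]=qt[5]
arm.move_joints(q)
arm.move_gripper(.58)
arm.reach(J(-108,1,120),R)
print(st()["time_s"],st()["finger_gap"],st()["force"])
arm.move_straight(J(-108,1,80),velocity=.12,guard=4)
b=np.array(st()["force"])
hit=arm.move_straight(J(-108,1,52),velocity=.03,guard=2.5)
x=st();print(hit,x["ee_pos"],np.array(x["force"])-b,x["time_s"])
p=arm.camera("scene");u=proj(p,[[.52,.21,.04]])[0].astype(int)
cv2.imwrite("pics/press.png",cv2.resize(p["image"][u[1]-60:u[1]+60,u[0]-75:u[0]+75,::-1],None,fx=5,fy=5,interpolation=cv2.INTER_CUBIC))
E
```

```text
[-1.494 -0.047 -0.201  1.416  0.     1.349]
target ik [ 0.241  0.21  -0.168  1.192  0.    -3.062]
6.7583 0.5825631668719031 [ 0.47426874 -0.09762263 -0.27645012]
True [0.4684063  0.20107221 0.05194209] [ 0.01717669 -0.27256702  2.123838  ] 7.975
```

View pics/press.png

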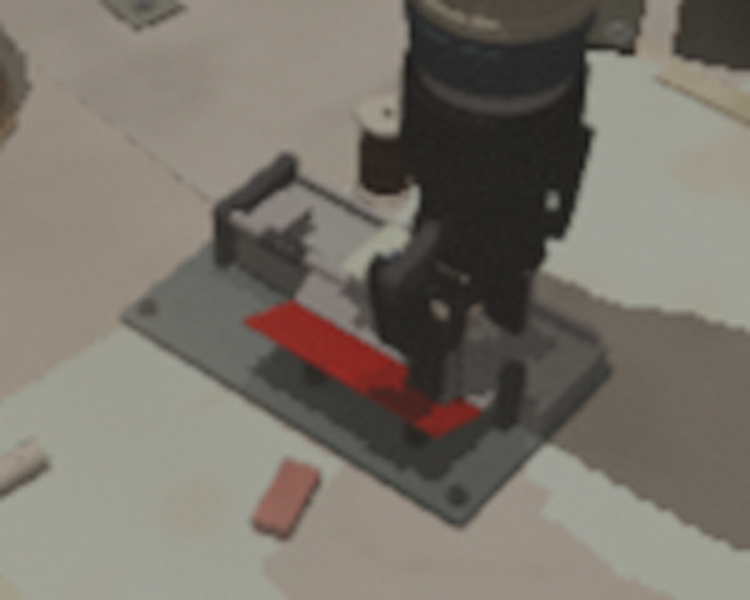

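The bar finger rests on the bar's near part, at about (430,395), and the other finger stands in the lane behind the coupon. Next I'll press to the stop.

```bash
python3 - <<'E'
from cell import arm
from h import *
st=arm.read_state
z=50
f0=None
while z>30:
    arm.move_straight(J(-108,1,z),velocity=.04); f=np.array(st()["force"]); print(z,round(st()["ee_pos"][2]*1e3,1),f.round(1),np.array(st()["ft_torque"]).round(2))
    if f[2]>11: break
    z-=1.5
print(st()["time_s"])
p=arm.camera("scene");u=proj(p,[[.52,.21,.04]])[0].astype(int)
cv2.imwrite("pics/press2.png",cv2.resize(p["image"][u[1]-60:u[1]+60,u[0]-75:u[0]+75,::-1],None,fx=5,fy=5,interpolation=cv2.INTER_CUBIC))
E
```

```text
50 49.9 [-0.8 -2.5  2.9] [-0.38  0.22  0.02]
48.5 48.5 [-1.3 -4.7  4.5] [-0.82  0.31  0.08]
47.0 47.0 [-0.8 -6.3  5.4] [-1.2   0.35  0.08]
45.5 45.6 [-1.8 -8.7  7.1] [-1.55  0.43  0.08]
44.0 44.3 [ -1.8 -10.4   9.6] [-2.03  0.44  0.14]
42.5 42.9 [ -1.7 -11.2  10.4] [-2.09  0.26  0.12]
41.0 41.6 [ -0.6 -11.4  11.9] [-2.1   0.3   0.08]
9.775
```

View pics/press2.png

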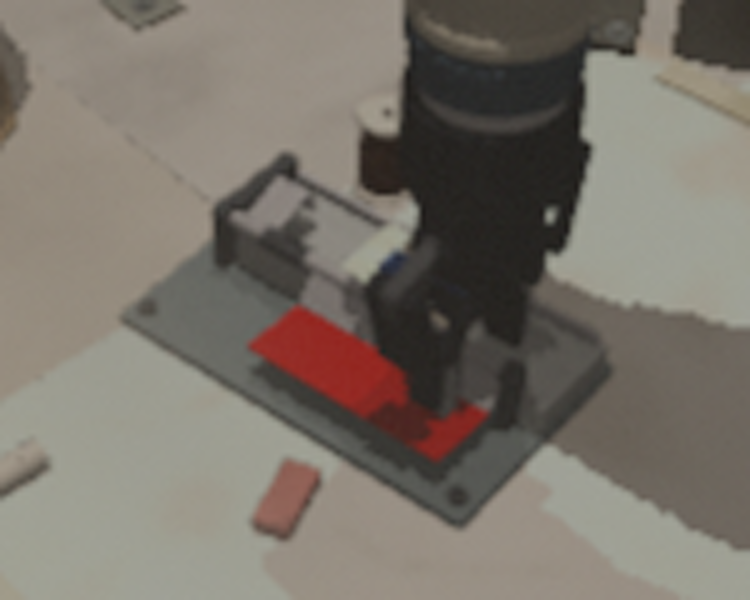

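The bar is nearly level. I'll go on in 1 mm steps to find the stop, which should show as a jump in stiffness.

```bash
python3 - <<'E'
from cell import arm
from h import *
st=arm.read_state
z=40;l=11.9
while z>33:
    arm.move_straight(J(-108,1,z),velocity=.04); x=st();f=np.array(x["force"]); print(z,(np.array(x["ee_pos"])*1e3).round(1),f.round(1))
    if f[2]>22 or f[2]-l>6: break
    l=f[2]; z-=1
print(st()["time_s"])
p=arm.camera("scene");v=[]
for n,k in(("scene",5),("top",5)):
    p=arm.camera(n);u=proj(p,[[.52,.21,.04]])[0].astype(int)
    v.append(cv2.resize(p["image"][u[1]-60:u[1]+50,u[0]-40:u[0]+40,::-1],None,fx=k,fy=k,interpolation=cv2.INTER_CUBIC))
cv2.imwrite("pics/press3.png",np.hstack(v))
E
```

```text
40 [469.4 199.9  40.7] [ -1.7 -11.4  12.6]
39 [469.5 199.9  39.9] [ -1.5 -12.6  14. ]
38 [469.6 199.9  39.5] [ -3.5 -14.2  22.2]
10.575
```

View pics/press3.png

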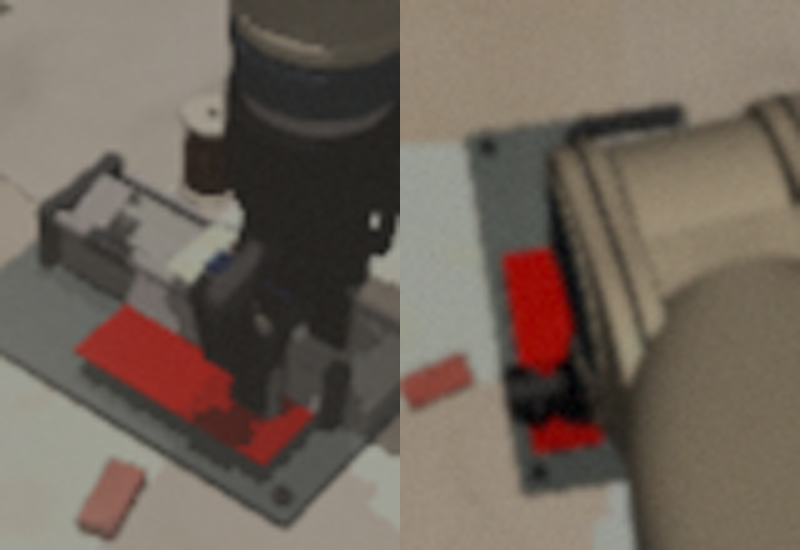

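The stop is found at TCP z of about 39.7, and the clip is open with the bar level. Now I'll push along the lane.

```bash
python3 - <<'E'
from cell import arm
from h import *
st=arm.read_state;ex=np.array([c,s,0]);ey=np.array([-s,c,0])
def rep(t):
    x=st();f=np.array(x["force"]);p=np.array(x["ee_pos"])-[*JIG[:2],0];print(t,round(x["time_s"],2),"xyz",(np.array([p@ex,p@ey,p[2]])*1e3).round(1),"f",np.round([f@ex,f@ey,f[2]],1));return f@ex
arm.move_straight(J(-102,1,38.5),velocity=.03);rep("start")
for X in(-90,-75,-62,-50):
    h=arm.move_straight(J(X,1,38.5),velocity=.04,guard=14);b=rep((X,h))
    if h: break
else:
    for X in np.arange(-48,-33,1.5):
        arm.move_straight(J(X,1,38.5),velocity=.03,guard=14);f=rep(X)
        if f<b-6: break
p=arm.camera("scene");u=proj(p,[[.54,.21,.04]])[0].astype(int)
cv2.imwrite("pics/push.png",cv2.resize(p["image"][u[1]-60:u[1]+50,u[0]-70:u[0]+70,::-1],None,fx=5,fy=5,interpolation=cv2.INTER_CUBIC))
E
```

```text
start 11.07 xyz [-103.1    0.7   39.4] f [-10.5  -6.3  21.4]
(-90, False) 11.53 xyz [-91.7   1.6  39.4] f [-11.8  -0.7  21.7]
(-75, False) 12.05 xyz [-76.8   1.8  39.4] f [-12.9   0.7  22. ]
(-62, False) 12.53 xyz [-63.7   1.9  39.5] f [-12.5   0.4  21.8]
(-50, False) 12.97 xyz [-51.5   1.9  39.6] f [-12.7  -0.   20.6]
-48.0 13.22 xyz [-50.4   1.9  39.5] f [-14.6  -0.1  22.9]
-46.5 13.47 xyz [-50.2   2.   39.4] f [-21.3   0.3  27.1]
```

View pics/push.png

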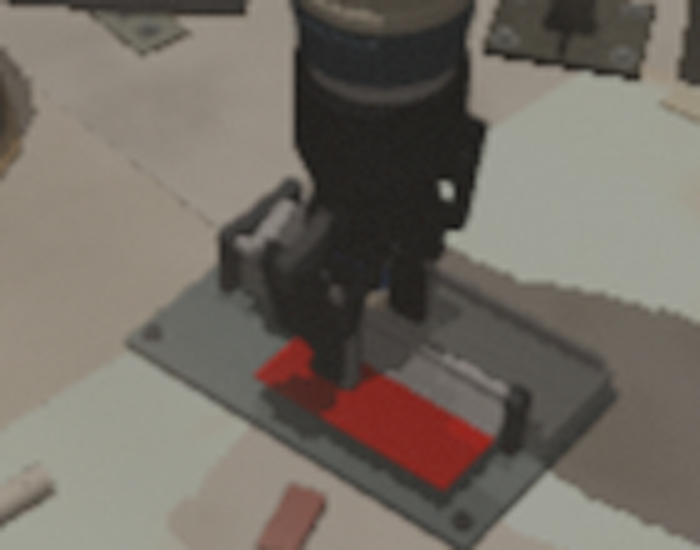

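The push was stopped with the TCP at jig x = -50, which is 9 mm short of the expected -41. I'll check where the coupon really is.

```bash
python3 - <<'E'
from cell import arm
from h import *
coup=np.array(box(-35,35,-22,22,24,34))/1e3
v=[]
p=arm.camera("scene");k=9
img=cv2.resize(p["image"],None,fx=k,fy=k,interpolation=cv2.INTER_CUBIC);raw=img.copy()
for X,col in((5,(0,255,0)),(-4,(255,255,0))):
    o=np.array([X,-31,0])/1e3
    cv2.polylines(img,[np.round((cv2.convexHull(proj(p,W(JIG,coup+o)).astype(np.float32))+.5)*k).astype(int)],True,col,1)
stop=np.array([[40,-54,24],[40,-54,38],[40,-8,38],[40,-8,24]])/1e3
cv2.polylines(img,[np.round((proj(p,W(JIG,stop))+.5)*k).astype(int)],True,(255,0,255),1)
u=(proj(p,J(5,-25,30)[None])[0]*k).astype(int)
f=lambda a:a[u[1]-290:u[1]+290,u[0]-200:u[0]+200]
cv2.imwrite("pics/chk.png",np.clip(np.hstack([f(raw),f(img)])[:,:,::-1]*1.5,0,255))
for n in("scene","top"):
    p=arm.camera(n)
    for l in("coupon","coupon_front","clip"): 
        for r in arm.search_frame(p,l)[:1]:
            d=np.array(r["position"])-[*JIG[:2],0];print(n,l,round(r["confidence"],2),(np.array([d[0]*c+d[1]*s,-d[0]*s+d[1]*c,d[2]])*1e3).round(1))
E
```

```text
scene coupon_front 0.72 [-77.2  19.2  26.8]
scene clip 0.68 [-78.2  22.6  24.9]
top clip 0.79 [-99.   32.   26.6][ WARN:0@0.680] global loadsave.cpp:1063 imwrite_ Unsupported depth image for selected encoder is fallbacked to CV_8U.
```

View pics/chk.png

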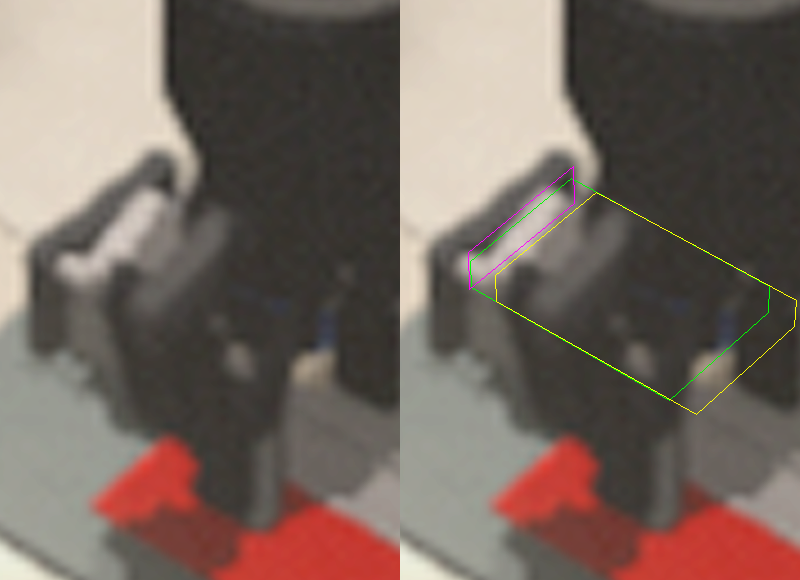

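The coupon is under the clip, but I can't tell from this view whether it's fully home. I'll back the finger off with the bar still held down, to see the coupon's rear and front.

```bash
python3 - <<'E'
from cell import arm
from h import *
st=arm.read_state
arm.move_straight(J(-100,1,38.5),velocity=.08)
print(st()["time_s"],np.round(st()["force"],1),np.round(st()["ee_pos"],4))
coup=np.array(box(-35,35,-22,22,24,34))/1e3
p=arm.camera("scene");k=9
img=cv2.resize(p["image"],None,fx=k,fy=k,interpolation=cv2.INTER_CUBIC);raw=img.copy()
for X,col in((5,(0,255,0)),(-4,(255,255,0))):
    cv2.polylines(img,[np.round((cv2.convexHull(proj(p,W(JIG,coup+np.array([X,-31,0])/1e3)).astype(np.float32))+.5)*k).astype(int)],True,col,1)
base=np.array(box(-150,58,-65,61,0,8))/1e3
cv2.polylines(img,[np.round((cv2.convexHull(proj(p,W(JIG,base)).astype(np.float32))+.5)*k).astype(int)],True,(255,0,255),1)
u=(proj(p,J(5,-25,30)[None])[0]*k).astype(int)
f=lambda a:a[u[1]-290:u[1]+290,u[0]-200:u[0]+200]
cv2.imwrite("pics/chk2.png",np.clip(np.hstack([f(raw),f(img)])[:,:,::-1].astype(float)*1.5,0,255).astype(np.uint8))
for r in arm.trace(p,"coupon")[:2]: 
    m=r["mask"];print(r["confidence"],m.sum(),np.argwhere(m).mean(0))
E
```

```text
14.7917 [ 0.   0.1 10.9] [0.4782 0.2033 0.0397]
0.66 227 [180.83259912 332.87665198]
0.55 82 [166.81707317 339.12195122]
```

View pics/chk2.png

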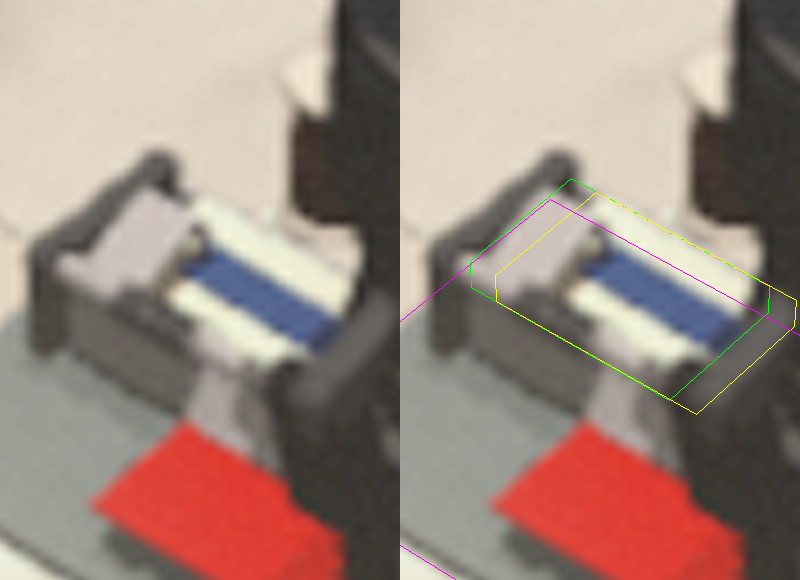

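The front is under the lip, but the finger hides the rear. I'll back off a bit more, with the bar still down, and rectify the coupon's top plane in jig coordinates for both the first picture and the present one.

```bash
python3 - <<'E'
from cell import arm
from h import *
arm.move_straight(J(-117,1,38.5),velocity=.08)
p=arm.camera("scene");old=cv2.imread("pics/scene0.png")[:,:,::-1]
k=4
X,Y=np.meshgrid(np.arange(-125,65,1/k),np.arange(0,-65,-1/k))
g=np.stack([X.ravel(),Y.ravel(),0*X.ravel()+34],1)/1e3
m=proj(p,W(JIG,g)).reshape(*X.shape,2).astype(np.float32)
v=[]
for n,im in(("old",old),("new",p["image"])):
    r=cv2.remap(im,m[...,0],m[...,1],cv2.INTER_CUBIC);
    a=r.astype(int)
    for y in(-22,-26,-31,-36,-42):
        row=a[int(-y*k)];print(n,y,[(x,*row[int((x+125)*k)]) for x in range(-108,58,4)] if y in(-26,-36) else "")
    r=np.clip(r*1.5,0,255).astype(np.uint8)
    for x in range(-120,61,20): cv2.line(r,(int((x+125)*k),0),(int((x+125)*k),8 if x else 20),(255,0,0),2)
    v.append(r)
cv2.imwrite("pics/rect.png",np.vstack(v)[:,:,::-1]);print(v[0].shape,arm.read_state()["time_s"])
E
```

```text
old -22 
old -26 [(-108, np.int64(132), np.int64(128), np.int64(120)), (-104, np.int64(133), np.int64(129), np.int64(121)), (-100, np.int64(133), np.int64(128), np.int64(122)), (-96, np.int64(99), np.int64(93), np.int64(87)), (-92, np.int64(113), np.int64(110), np.int64(98)), (-88, np.int64(98), np.int64(101), np.int64(104)), (-84, np.int64(56), np.int64(67), np.int64(93)), (-80, np.int64(56), np.int64(65), np.int64(90)), (-76, np.int64(57), np.int64(67), np.int64(89)), (-72, np.int64(53), np.int64(63), np.int64(87)), (-68, np.int64(58), np.int64(68), np.int64(92)), (-64, np.int64(59), np.int64(68), np.int64(92)), (-60, np.int64(54), np.int64(62), np.int64(87)), (-56, np.int64(56), np.int64(65), np.int64(91)), (-52, np.int64(59), np.int64(68), np.int64(91)), (-48, np.int64(61), np.int64(70), np.int64(92)), (-44, np.int64(54), np.int64(64), np.int64(90)), (-40, np.int64(56), np.int64(65), np.int64(90)), (-36, np.int64(116), np.int64(118), np.int64(114)), (-32, np.int64(150), np.int64(151), np.int64(138)), (-28, np.int64(151), np.int64(152), np.int64(140)), (-24, np.int64(147), np.int6
[... 6682 characters left out ...]
int64(75), np.int64(100)), (8, np.int64(54), np.int64(65), np.int64(94)), (12, np.int64(56), np.int64(60), np.int64(73)), (16, np.int64(87), np.int64(85), np.int64(80)), (20, np.int64(114), np.int64(110), np.int64(100)), (24, np.int64(137), np.int64(131), np.int64(125)), (28, np.int64(137), np.int64(130), np.int64(125)), (32, np.int64(137), np.int64(129), np.int64(124)), (36, np.int64(138), np.int64(131), np.int64(125)), (40, np.int64(130), np.int64(123), np.int64(118)), (44, np.int64(78), np.int64(75), np.int64(72)), (48, np.int64(64), np.int64(62), np.int64(59)), (52, np.int64(111), np.int64(104), np.int64(97)), (56, np.int64(151), np.int64(143), np.int64(132))]
new -42 
(260, 760, 3) 15.3
```

View pics/rect.png

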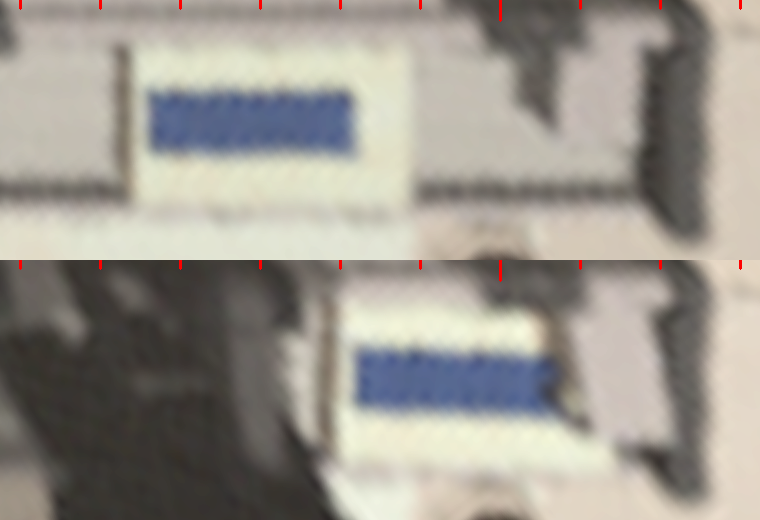

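The rectified view shows the coupon's rear at x of about -41, so it's about 10 mm short of home. The likely cause is the bar finger: it rides too near the hinge and hit the bracket between the bar and the hinge. I'll spread the fingers while holding the bar down so the tip rides farther out, then push again.

```bash
python3 - <<'E'
from cell import arm
from h import *
st=arm.read_state;ex=np.array([c,s,0]);ey=np.array([-s,c,0])
def rep(t):
    x=st();f=np.array(x["force"]);p=np.array(x["ee_pos"])-[*JIG[:2],0];print(t,round(x["time_s"],2),"xyz",(np.array([p@ex,p@ey,p[2]])*1e3).round(1),"f",np.round([f@ex,f@ey,f[2]],1));return f
z=38.0;arm.move_straight(J(-112,1,z),velocity=.05);rep("pre")
y=1
for o in(.62,.66,.70,.74,.78,.82):
    arm.move_gripper(o);y+=.3
    f=rep(o)
    while f[2]<17 and z>30:
        z-=.5;arm.move_straight(J(-112,y,z),velocity=.04);f=np.array(st()["force"])
    print(" z",z,f.round(1))
b=rep("open")@ex
open("z.txt","w").write(f"{z} {y}")
E
```

```text
pre 15.55 xyz [-113.2    1.7   39.1] f [-11.9  -1.2  24.8]
0.62 15.77 xyz [-113.     0.8   38.8] f [-8.8 -5.5 18.4]
 z 38.0 [-7.8 -6.9 18.4]
0.66 15.98 xyz [-112.4    0.5   38.4] f [-4.  -6.5 11.9]
 z 37.5 [ -5.5 -10.7  17.8]
0.7 16.45 xyz [-111.9    0.9   38. ] f [-2.8 -8.5  9.9]
 z 36.0 [ -3.8 -10.   20.4]
0.74 17.42 xyz [-111.4    1.3   36.8] f [-3.5 -7.6 12.7]
 z 35.5 [ -1.9 -11.   17.1]
0.78 17.88 xyz [-111.2    1.6   36.1] f [ 0.4 -7.8  8.7]
 z 34.0 [ -1.9 -10.1  20.4]
0.82 18.85 xyz [-111.     1.8   34.9] f [-0.9 -7.6 11.8]
 z 33.0 [ -2.1 -10.4  20.2]
open 19.35 xyz [-110.9    2.    34.5] f [-3.7 -9.9 20.2]
```

```bash
python3 - <<'E'
from cell import arm
from h import *
st=arm.read_state;ex=np.array([c,s,0]);ey=np.array([-s,c,0])
def rep(t):
    x=st();f=np.array(x["force"]);p=np.array(x["ee_pos"])-[*JIG[:2],0];print(t,round(x["time_s"],2),"xyz",(np.array([p@ex,p@ey,p[2]])*1e3).round(1),"f",np.round([f@ex,f@ey,f[2]],1));return f@ex
z=33.4;y=3
arm.move_straight(J(-60,y,z),velocity=.07);rep("a")
arm.move_straight(J(-50,y,z),velocity=.04);b=rep("b")
for X in np.arange(-48,-31,1.5):
    arm.move_straight(J(X,y,z),velocity=.03,guard=14);f=rep(X)
    if f<b-8: break
im=arm.camera("scene")
k=4;Xg,Y=np.meshgrid(np.arange(-125,65,1/k),np.arange(0,-65,-1/k))
m=proj(im,W(JIG,np.stack([Xg.ravel(),Y.ravel(),0*Xg.ravel()+34],1)/1e3)).reshape(*Xg.shape,2).astype(np.float32)
r=cv2.remap(im["image"],m[...,0],m[...,1],cv2.INTER_CUBIC).astype(int)
for yy in(-22,-31,-45): print(yy,[(x,r[int(-yy*k),int((x+125)*k)].tolist()) for x in range(-48,-8,4)])
E
```

```text
a 20.24 xyz [-61.4   4.   34.5] f [-11.9  -0.4  21.8]
b 20.64 xyz [-51.5   4.   34.5] f [-12.6   0.2  21.9]
-48.0 20.89 xyz [-50.    4.   34.5] f [-13.9  -0.6  23.1]
-46.5 21.14 xyz [-49.8   4.1  34.4] f [-19.9  -0.6  27.2]
-45.0 21.39 xyz [-47.5   4.   34.5] f [-16.   -0.5  24.1]
-43.5 21.64 xyz [-47.3   4.1  34.3] f [-21.6  -1.   28.3]
-22 [(-48, [66, 64, 59]), (-44, [70, 66, 62]), (-40, [83, 76, 67]), (-36, [92, 84, 74]), (-32, [84, 81, 77]), (-28, [49, 48, 47]), (-24, [38, 34, 31]), (-20, [38, 36, 34]), (-16, [76, 71, 66]), (-12, [83, 78, 72])]
-31 [(-48, [37, 36, 34]), (-44, [37, 35, 33]), (-40, [34, 31, 27]), (-36, [89, 82, 74]), (-32, [55, 57, 64]), (-28, [44, 48, 62]), (-24, [40, 40, 43]), (-20, [37, 36, 33]), (-16, [39, 36, 34]), (-12, [40, 37, 33])]
-45 [(-48, [39, 37, 33]), (-44, [37, 33, 31]), (-40, [37, 34, 31]), (-36, [37, 33, 30]), (-32, [34, 34, 29]), (-28, [59, 54, 48]), (-24, [99, 90, 79]), (-20, [52, 48, 43]), (-16, [35, 34, 31]), (-12, [37, 35, 32])]
```

The coupon sticks and slips at about x = 28. It's yawed by about 2.4 degrees because the pushing finger sits on the hinge side of its centreline. I'll back off slightly, shift 10 mm toward -y and push nearer the lane's far side to straighten it, keeping the bar down.

```bash
python3 - <<'E'
from cell import arm
from h import *
st=arm.read_state;ex=np.array([c,s,0]);ey=np.array([-s,c,0])
def rep(t):
    x=st();f=np.array(x["force"]);p=np.array(x["ee_pos"])-[*JIG[:2],0];print(t,round(x["time_s"],2),"xyz",(np.array([p@ex,p@ey,p[2]])*1e3).round(1),"f",np.round([f@ex,f@ey,f[2]],1));return f@ex
z=33.4
arm.move_straight(J(-58,3,z),velocity=.06);rep("back")
arm.move_straight(J(-58,-8,z),velocity=.06);rep("side")
arm.move_straight(J(-51,-8,z),velocity=.04);b=rep("b")
for X in np.arange(-48,-30,2):
    arm.move_straight(J(X,-8,z),velocity=.03);f=rep(X)
    if f<b-14: break
p=arm.camera("scene");cv2.imwrite("pics/push3_raw.png",p["image"][:,:,::-1])
E
```

```text
back 22.08 xyz [-56.4   3.8  34.9] f [-0.6  0.6 13.4]
side 22.42 xyz [-56.5  -6.6  34.9] f [-0.4  4.  13.7]
b 22.74 xyz [-51.9  -6.7  34.7] f [-10.7   1.4  22.4]
-48 22.99 xyz [-49.6  -6.8  34.6] f [-13.6   0.4  22.8]
-46 23.24 xyz [-48.3  -6.8  34.6] f [-16.    0.4  25.3]
-44 23.49 xyz [-46.4  -6.8  34.6] f [-16.5   0.   25.4]
-42 23.74 xyz [-44.4  -6.8  34.6] f [-16.2   0.1  25.5]
-40 23.99 xyz [-42.4  -6.8  34.6] f [-16.2   0.5  25.5]
-38 24.24 xyz [-40.9  -6.9  34.6] f [-17.2  -0.6  27.3]
-36 24.49 xyz [-40.3  -6.9  34.5] f [-24.7  -1.   30.6]
-34 24.74 xyz [-40.2  -6.9  34.5] f [-32.2  -0.6  38.2]
```

It moved freely to x = -40.2 and met a hard stop; home was expected at -41. I'll back off with the bar held and check the coupon's rear edge in the pictures before releasing.

```bash
python3 - <<'E'
from cell import arm
from h import *
st=arm.read_state
arm.move_straight(J(-92,-8,33.6),velocity=.09)
p=arm.camera("scene");cv2.imwrite("pics/home_raw.png",p["image"][:,:,::-1])
k=4;X,Y=np.meshgrid(np.arange(-125,65,1/k),np.arange(0,-65,-1/k))
m=proj(p,W(JIG,np.stack([X.ravel(),Y.ravel(),0*X.ravel()+34],1)/1e3)).reshape(*X.shape,2).astype(np.float32)
r=cv2.remap(p["image"],m[...,0],m[...,1],cv2.INTER_CUBIC).astype(int)
for y in(-15,-22,-31,-38,-48):
    print(y,[(x,r[-y*k,(x+125)*k].tolist()) for x in range(-44,-12,2)])
print(st()["time_s"],np.round(st()["force"],1))
E
```

```text
-15 [(-44, [41, 38, 36]), (-42, [44, 42, 39]), (-40, [47, 45, 42]), (-38, [50, 48, 46]), (-36, [53, 49, 47]), (-34, [53, 48, 46]), (-32, [50, 46, 45]), (-30, [46, 43, 41]), (-28, [40, 37, 35]), (-26, [35, 32, 30]), (-24, [49, 46, 41]), (-22, [95, 92, 82]), (-20, [141, 140, 124]), (-18, [158, 159, 142]), (-16, [160, 161, 144]), (-14, [162, 163, 146])]
-22 [(-44, [45, 43, 40]), (-42, [44, 44, 41]), (-40, [48, 47, 44]), (-38, [56, 54, 51]), (-36, [64, 63, 60]), (-34, [69, 66, 63]), (-32, [68, 64, 61]), (-30, [64, 61, 58]), (-28, [57, 54, 51]), (-26, [50, 46, 44]), (-24, [44, 40, 39]), (-22, [47, 45, 42]), (-20, [60, 60, 60]), (-18, [83, 87, 90]), (-16, [96, 102, 105]), (-14, [104, 109, 110])]
-31 [(-44, [44, 41, 38]), (-42, [43, 40, 37]), (-40, [48, 46, 44]), (-38, [55, 54, 52]), (-36, [65, 63, 60]), (-34, [68, 64, 61]), (-32, [66, 62, 59]), (-30, [62, 60, 58]), (-28, [54, 53, 55]), (-26, [48, 49, 57]), (-24, [47, 51, 69]), (-22, [52, 58, 81]), (-20, [56, 64, 86]), (-18, [55, 65, 89]), (-16, [56, 68, 94]), (-14, [57, 70, 95])]
-38 [(-44, [49, 48, 44]), (-42, [45, 44, 40]), (-40, [47, 45, 41]), (-38, [57, 55, 52]), (-36, [65, 63, 60]), (-34, [68, 66, 64]), (-32, [68, 66, 63]), (-30, [72, 68, 65]), (-28, [80, 74, 70]), (-26, [88, 82, 78]), (-24, [96, 95, 88]), (-22, [109, 111, 104]), (-20, [112, 114, 111]), (-18, [111, 112, 113]), (-16, [116, 117, 116]), (-14, [119, 121, 121])]
-48 [(-44, [38, 35, 33]), (-42, [39, 36, 36]), (-40, [44, 41, 38]), (-38, [53, 50, 47]), (-36, [61, 59, 56]), (-34, [67, 64, 62]), (-32, [68, 65, 63]), (-30, [65, 63, 60]), (-28, [51, 49, 47]), (-26, [58, 55, 51]), (-24, [97, 93, 85]), (-22, [138, 136, 123]), (-20, [157, 156, 140]), (-18, [154, 152, 135]), (-16, [154, 152, 136]), (-14, [156, 155, 138])]
25.6333 [-0.  -0.8 11.7]
```

That's consistent with home. Now I'll let the bar up gently, rise clear and verify.

```bash
python3 - <<'E'
from cell import arm
from h import *
st=arm.read_state
arm.move_straight(J(-92,-6,60),velocity=.05)
arm.move_straight(J(-105,0,170),velocity=.15)
q=np.array(st()["joint_pos"]);q[0]-=.5;arm.move_joints(q)
print(st()["time_s"],np.round(st()["force"],1))
coup=np.array(box(-35,35,-22,22,24,34))/1e3
p=arm.camera("scene");cv2.imwrite("pics/end_raw.png",p["image"][:,:,::-1])
k=4;X,Y=np.meshgrid(np.arange(-125,65,1/k),np.arange(0,-65,-1/k))
m=proj(p,W(JIG,np.stack([X.ravel(),Y.ravel(),0*X.ravel()+34],1)/1e3)).reshape(*X.shape,2).astype(np.float32)
r=cv2.remap(p["image"],m[...,0],m[...,1],cv2.INTER_CUBIC).astype(int)
for y in(-15,-31,-48): print(y,[(x,r[-y*k,(x+125)*k].tolist()) for x in range(-44,-14,2)])
print([(x,r[48*k,(x+125)*k].tolist()) for x in range(10,52,3)])
print({l:[np.round(a["position"],3).tolist() for a in arm.search_frame(p,l)[:1]] for l in("coupon","clip","spool","eraser")})
h=cv2.cvtColor(p["image"],cv2.COLOR_RGB2HSV);red=((h[...,0]<8)|(h[...,0]>172))&(h[...,1]>150)&(h[...,2]>70)
u=proj(p,[[.505,.225,.04]])[0];lab=cv2.connectedComponents(red.astype(np.uint8))[1];l=lab[int(u[1])-6:int(u[1])+7,int(u[0])-6:int(u[0])+7];l=np.bincount(l[l>0]).argmax();mk=(lab==l).astype(np.float32)
def bar(b):
    o=[]
    for x in(-130,-18):
        for y in(12,52):
            for z in(-19,-16): o.append([x,y*np.cos(b)-z*np.sin(b),42+y*np.sin(b)+z*np.cos(b)])
    return np.array(o)/1e3
Q=[.5753,.2196,.1761]
for a in(0,.1,.2,.27,.35,.45): print(a,round(float(np.abs(hull(p,Q,bar(.45-a))-mk).sum()/mk.sum()),3))
E
```

```text
28.2 [ 0.3 -0.2  0.6]
-15 [(-44, [143, 139, 130]), (-42, [142, 138, 130]), (-40, [139, 134, 127]), (-38, [127, 122, 115]), (-36, [104, 98, 91]), (-34, [95, 88, 78]), (-32, [111, 105, 94]), (-30, [141, 141, 127]), (-28, [158, 160, 145]), (-26, [161, 163, 147]), (-24, [159, 161, 145]), (-22, [160, 162, 145]), (-20, [160, 163, 146]), (-18, [159, 161, 145]), (-16, [161, 162, 145])]
-31 [(-44, [140, 136, 129]), (-42, [141, 137, 128]), (-40, [139, 136, 128]), (-38, [130, 126, 118]), (-36, [100, 95, 86]), (-34, [84, 78, 67]), (-32, [102, 94, 82]), (-30, [125, 119, 106]), (-28, [118, 116, 110]), (-26, [82, 86, 99]), (-24, [56, 66, 95]), (-22, [62, 71, 100]), (-20, [63, 73, 100]), (-18, [63, 72, 100]), (-16, [63, 72, 98])]
-48 [(-44, [82, 77, 74]), (-42, [84, 79, 75]), (-40, [76, 71, 68]), (-38, [78, 74, 70]), (-36, [81, 77, 72]), (-34, [77, 72, 66]), (-32, [95, 91, 83]), (-30, [134, 132, 121]), (-28, [157, 157, 144]), (-26, [160, 161, 146]), (-24, [157, 158, 141]), (-22, [158, 157, 142]), (-20, [159, 157, 141]), (-18, [156, 153, 136]), (-16, [156, 153, 137])]
[(10, [154, 154, 138]), (13, [151, 153, 137]), (16, [154, 156, 140]), (19, [156, 158, 143]), (22, [156, 157, 142]), (25, [156, 158, 144]), (28, [156, 157, 144]), (31, [155, 155, 141]), (34, [158, 158, 142]), (37, [135, 135, 120]), (40, [84, 82, 73]), (43, [60, 57, 54]), (46, [67, 66, 63]), (49, [81, 78, 74])]
{'coupon': [[0.572, 0.182, 0.031]], 'clip': [[0.51, 0.225, 0.032]], 'spool': [[0.608, 0.127, 0.035]], 'eraser': [[0.477, 0.307, 0.014]]}
0 0.398
0.1 0.237
0.2 0.118
0.27 0.161
0.35 0.246
0.45 0.352
```

```bash
python3 -c "
from cell import arm
print(arm.finish_job())"
```

```text
the job is handed in; nothing more can be done
None
```

The job is handed in at about 28 s: the coupon was pushed to a hard stop at the home position, to within the cameras' roughly 2 mm, with the bar held down throughout; the clip then closed on it, the arm moved clear, and the spool and eraser are where they were.

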